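# Snap the lid onto the casting mould

### The arm

A 7-joint arm with a two-finger parallel gripper is mounted at the origin on the work surface. World frame = base frame: x ahead of the robot, y to its left, z up, the work surface at z = 0. Lengths are in m, angles in rad, forces in N, time in s.
With the tool pointing down it reaches from about 0.35 to 0.9 m from the base axis. Payload 19.9 kg.
Tool frame: the origin (TCP) lies at the centre of the arm's flange, where the gripper is bolted on; the fingertips stand 173 mm ahead of it and the grasp point (between the pads) lies 155 mm ahead of it; z points along the fingers, y is the direction in which the jaws open and shut (so a half turn about z gives the same grasp; the last joint's range is limited). The gripper opens to 85 mm and grips with 20 to 120 N. Pads are 22 mm wide; open, the fingers measure 114 mm over their backs; the gripper's body (76 mm by 85 mm) begins 54 mm behind the grasp point. The pads swing forward as they close: fully open they stand 13 mm farther back than shut.
Start: joints at [1.135, 0.417, -0.01, 1.614, 0.005, 1.111, -0.053], TCP at [0.24, -0.577, 0.405] pointing down, gripper open.
Joint ranges: [-2.81, 2.81], [-0.39, 2.02], [-1.27, 1.25], [0.06, 2.57], [-1.19, 4.33], [0.19, 2], [-2.82, 2.82]. Speed limits (rad/s): [1.89, 1.89, 2.39, 2.39, 3.01, 3.01, 3.01].

### API

Orientations are given as a unit quaternion [x, y, z, w].
In Python, from bench import manip gives the robot as it stands. The module is installed in compiled form; this text tells all that it offers.
- The arm moves only by the tool step_arm, never from a script. Its argument "increments" is one flat list of numbers, 7 for each row, row after row: the shift along the world's x, y, z in units of 0.02 m (1.0 is 0.02 m), then the turn, a rotation vector about the world's x, y, z in units of 5 degrees (1.0 is 5 degrees), then the opening in per cent of the stroke, from 0 (shut) to 100 (fully open). A call has 1 to 5 rows; each row shifts and turns the commanded pose from where the row before left it; what a row does not reach is not made up. A row lasts 1/8 s, in which the tool goes at most 62.5 mm and 10.7 degrees, less where a joint would pass 70% of its speed; a pose out of reach is approached as far as the arm can. A call with a number of a shift or a turn outside -1 to 1 is refused whole. A call with a gripper value outside its range is refused whole. The fingers move at their own pace and stop on an object; "grip_force" is the grip in N (left out, the last holds). Time passes only in rows, so rows that do not move let the fingers close. It gives the time, the measured TCP pose, the force and the opening at its end, in the units of the state.
- manip.get_state(): the state, without advancing time (a new reading comes with each control period).
- manip.camera(name): name is "scene" or "top" or "wrist"; returns the picture (384x512x3 uint8, red, green, blue); there is no depth.
- manip.get_calibration(name): a dict with "fovy" (degrees; the focal length in pixels is half the picture's height over the tangent of half this angle, whatever the lens; pixels are square), "cx", "cy" (the principal point, pixels), "view" (4x4, takes a point from world to camera coordinates). Camera axes: x right, y down, z forward; pixel columns grow to the right and rows downward; lengths in m; the calibration is good to about 2 mm. The wrist camera is an equidistant fisheye: a pixel r from the principal point sees the ray r / f radians off the axis. A picture is of the moment at which its call begins: read the wrist's pose just before it. get_calibration takes no time and is no camera call; for the wrist camera it gives the pose at the moment of the call.
- manip.close_job(): hands the job in, once; it reports no verdict.
The state is a dict: "time": time; "joint_positions": joint angles; "dq": joint speeds; "tau": joint torques, N m; "position": TCP position; "orientation": TCP orientation; "ft_force": force on the tool from outside, world axes, zero at the start; "ft_torque": the same for the moment, N m; "finger_gap": finger opening in m.
Only numpy, scipy, OpenCV 4.12 (cv2) and the standard library are available. Lean on these libraries where they do the work, as an engineer would, in place of code of your own. Each camera call takes 0.05 s, during which the arm holds its last target. There are 200 camera calls.

### The job

Close the resin casting mould: pick up its loose lid by the rib, set it over the mould's two upright snap hooks and push it straight down until both hooks have clicked over it and it lies flat on the mould, then let go. The levelling stand under the mould has been set to an unknown height, so feel for the hooks and the seat, and never press on the mould with more than 35 N. Leave the other things on the counter where they are.

Things in the scene. Friction and masses are not known exactly. Their poses are not given: they have to be found in the camera images.
- stand: Fixed levelling stand, 100 mm round foot. Origin: centre of the foot's underside; z up; y along the mould, hook to hook. On its column a deck 64 (x) by 130 mm (y) carries the open grey mould, 50 by 110 mm. The mould's flat top (the lid's seat) is 51 to 68 mm above the origin: set by a stiff thumbwheel, different each time, not reported, and it does not give when pressed.
- lid: Loose grey lid, about 90 g, 50 (x) by 106 mm (y), plate 14 mm thick, right way up on the counter. Origin: centre of its underside, z up. Grip rib in the middle, 14 thick (x), 36 long (y), top 40 mm above the origin. Two slots for the hooks: x -9 to 9, |y| 33 to 42 mm. Fits either way round. Snapped on, its origin is above the stand's and its y along the stand's.
- cup: Bystander: frosted glass cup, 72 mm across, 85 mm high. Origin: centre of its underside.
- bottle: Bystander: small white dropper bottle, 34 mm across, 75 mm high. Origin: centre of its underside.
- jar: Bystander: amber glass jar with metal lid, 52 mm across, 60 mm high. Origin: centre of its underside.
- cube: Bystander: translucent blue cured resin cube, 25 mm. Origin: centre of its underside.
- scraper: Bystander: flat grey plastic scraper lying down, about 130 mm long, blade 60 mm wide, 10 mm high. Origin: on its underside near the middle; x towards the blade.
- flashlight: Bystander: black UV flashlight with a press button, lying down, 115 mm long, 32 mm across the head. Origin: on the counter under its middle; x towards the head.
- dish: Bystander: small white ceramic bowl, 64 mm across, 22 mm high. Origin: centre of its underside.
- hook_a_root (a point): Fixed point of the stand, 51 mm above its origin at y +39 mm, where the +y snap hook's stem stands (it does not follow the height setting). Hook: 12 mm wide (x), stem |y| 37 to 41 mm; rounded barb on its outer side to |y| 44 mm, underside 15.5 mm above the mould's top; above it a ramp narrows to |y| 39 mm at the tip, 26.5 mm above the mould's top. A lid bends it inward.
- hook_b_root (a point): The same for the mirrored hook at y -39 mm. Pushing the lid down: from first touch on the ramps the push grows to 8 to 16 N over 3 to 4 mm, then falls to 2 to 6 N while the lid slides past the barbs for 15 mm (not clicked yet; let go, it sticks there); 18 to 19.5 mm down both hooks spring back over it (click), the push vanishes, and 1.5 to 2.5 mm lower it rises steeply at the seat.
There are look-alikes about, which are no part of the job. Leave any orange or turquoise look-alike of the lid alone. Leave any orange look-alike of the stand alone.

How it is judged:
By the outcome, as a careful person would: the job done as asked, in the order asked, and still so for the second after the job is handed in, with the robot touching nothing.
It also fails if it takes over 45 s, if anything falls off the work surface, if the arm or the gripper's body presses on something with over 40 N, if the wrist force passes 120 N, or if a joint passes its speed limit or range.

## Working session

There is one attempt and no reset: what is moved stays moved. The work goes in short steps, Python scripts to look and compute and a tool call to move; the robot and the scene stay as the last step left them, time stands still between calls to the robot, and variables do not carry over. Pictures are saved under pics/ and viewed, about 8 in all and at most 12, crops included, and the job is handed in when it is done.

Besides the shell and the picture viewer there is one more tool, called after "Request:" in YAML: its name, and indented under it one key for each argument. step_arm: Moves the arm, as the interface text tells. Its arguments: {"type":"object","properties":{"increments":{"type":"array"},"grip_force":{"type":"number"}},"required":["increments"]}

```bash
mkdir -p pics; cat > h.py <<'E'
import numpy as np, cv2, json
from bench import manip
def snap(n,tag):
    c=manip.get_calibration(n); im=manip.camera(n)
    cv2.imwrite(f'pics/{tag}.png',im[:,:,::-1]); np.save(f'pics/{tag}.npy',np.array(c['view']))
    json.dump([c['fovy'],c['cx'],c['cy']],open(f'pics/{tag}.json','w'))
    return im
def load(tag):
    return np.load(f'pics/{tag}.npy'),json.load(open(f'pics/{tag}.json'))
def ray(tag,u,v,z,fish=False):
    V,(fy,cx,cy)=load(tag); f=192/np.tan(np.radians(fy/2))
    d=np.array([u-cx,v-cy,f])
    if fish:
        r=np.hypot(u-cx,v-cy); t=r/f; d=np.array([(u-cx)/r*np.sin(t),(v-cy)/r*np.sin(t),np.cos(t)])
    R=V[:3,:3]; o=-R.T@V[:3,3]; w=R.T@d
    return o+w*(z-o[2])/w[2]
def proj(tag,p,fish=False):
    V,(fy,cx,cy)=load(tag); f=192/np.tan(np.radians(fy/2))
    q=V[:3,:3]@np.array(p)+V[:3,3]
    if fish:
        r=np.hypot(q[0],q[1]); t=np.arctan2(r,q[2]); return np.array([cx+f*t*q[0]/r,cy+f*t*q[1]/r])
    return np.array([cx+f*q[0]/q[2],cy+f*q[1]/q[2]])
E
python3 - <<'E'
from h import *
a=snap('top','top0'); b=snap('scene','sc0')
for t in('top0','sc0'):
    V,c=load(t); print(t,c,(-V[:3,:3].T@V[:3,3]).round(3),V[:3,:3].round(2).tolist())
print(manip.get_state())
E
```

```text
top0 [50.32927877651466, 258.72903686456925, 193.53235098292137] [ 0.394 -0.016  1.345] [[0.02, -1.0, -0.02], [-0.99, -0.01, -0.14], [0.14, 0.03, -0.99]]
sc0 [46.12072636335108, 256.22250352901244, 191.6068364625188] [1.531 0.166 0.67 ] [[-0.15, 0.99, 0.01], [0.52, 0.09, -0.85], [-0.84, -0.12, -0.53]]
{'time': 0.1, 'joint_positions': array([ 1.13447382,  0.41788697, -0.01028962,  1.61414541,  0.00471011,
        1.11070124, -0.05295896]), 'dq': array([ 2.97069383e-03, -4.12874046e-03, -3.44070275e-05, -4.88195712e-03,
        2.16354851e-04,  1.40238924e-03, -8.58002289e-04]), 'tau': array([ 1.57467137e-03, -8.65813065e+01,  6.80166855e-01, -4.35632157e+01,
        1.91222958e-02,  4.87396930e-03, -3.79242374e-05]), 'position': array([ 0.2403477 , -0.57679136,  0.40412662]), 'orientation': array([ 9.80573382e-01,  1.96151803e-01, -1.58821606e-04, -5.35854925e-04]), 'ft_force': array([0.04429053, 0.25101911, 0.27045627]), 'ft_torque': array([-0.02325165, -0.01103247, -0.02242652]), 'finger_gap': 0.0851314171809185}
```

View pics/top0.png

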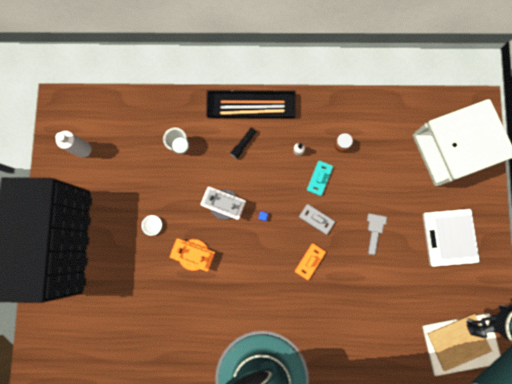

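View pics/sc0.png

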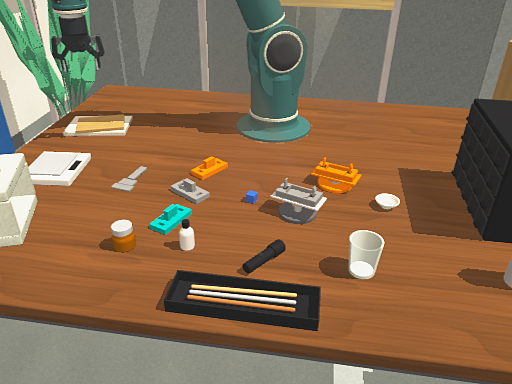

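Candidates in the top view are three lids: grey (317,219), turquoise (320,178) and orange (310,261). There are two stands: grey mould (223,203) and orange (192,254). The grey lid and the grey mould fit the description, and the coloured ones are look-alikes. I'll confirm with an enlarged crop.

```bash
python3 - <<'E'
from h import *
a=cv2.imread('pics/top0.png'); 
c1=cv2.resize(a[180:235,190:345],None,fx=5,fy=5,interpolation=cv2.INTER_CUBIC)
b=cv2.imread('pics/sc0.png'); c2=cv2.resize(b[170:230,160:345],(775,252),interpolation=cv2.INTER_CUBIC)
cv2.imwrite('pics/crop1.png',np.vstack([c1,c2]))
for u,v,z in[(317,219,.014),(223,203,.075)]: print(ray('top0',u,v,z))
E
```

```text
[ 0.50017116 -0.17250664  0.014     ]
[0.5412891  0.12824923 0.075     ]
```

View pics/crop1.png

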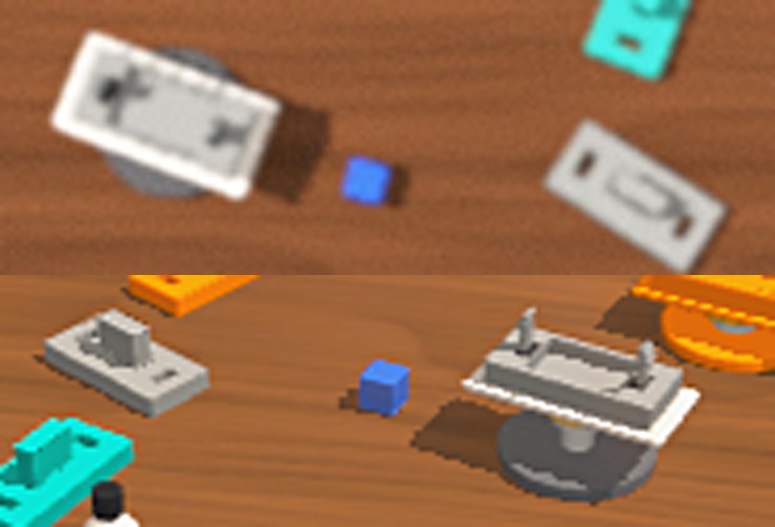

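The crop confirms the plain grey lid, lying right way up with its slots and rib, and the grey mould on its white deck. The blue cube lies between them. Next I compute rough poses.

```bash
cat >> h.py <<'E'
from scipy.spatial.transform import Rotation as R_
def rect(tag,pts,z,fish=False):
    P=np.array([ray(tag,u,v,z,fish)[:2] for u,v in pts],np.float32)
    (c,(w,h),a)=cv2.minAreaRect(P*1000)
    e=[P[1]-P[0],P[2]-P[1],P[3]-P[2],P[0]-P[3]]
    L=[np.linalg.norm(x) for x in e]
    k=0 if L[0]>L[1] else 1
    d=e[k]-e[k+2]; 
    return P.mean(0),np.degrees(np.arctan2(d[1],d[0]))%180,np.round(L,4)
def st():
    s=manip.get_state(); R=R_.from_quat(s['orientation'])
    y=R.apply([0,1,0]); print('t',round(s['time'],2),'p',s['position'].round(4),'zaxis',R.apply([0,0,1]).round(4),'jawyaw',np.degrees(np.arctan2(y[1],y[0])).round(2),'F',s['ft_force'].round(2),'gap',round(s['finger_gap'],4),'q',s['joint_positions'].round(2)); return s
E
python3 - <<'E'
from h import *
f=lambda L:[(190+x/5-.4,180+y/5-.4) for x,y in L]
print(rect('top0',f([(588,120),(545,182),(685,270),(727,212)]),.014))
print(rect('top0',f([(92,30),(280,103),(243,198),(52,122)]),.045))
st()
E
```

```text
(array([ 0.50096184, -0.17187339], dtype=float32), np.float32(57.571915), array([0.0496, 0.1062, 0.0468, 0.1075], dtype=float32))
(array([0.54737705, 0.13207649], dtype=float32), np.float32(69.334854), array([0.1309, 0.0653, 0.1327, 0.0647], dtype=float32))
t 0.1 p [ 0.2403 -0.5768  0.4041] zaxis [-5.e-04  1.e-03 -1.e+00] jawyaw -67.38 F [0.04 0.25 0.27] gap 0.0851 q [ 1.13  0.42 -0.01  1.61  0.    1.11 -0.05]
```

Request:
step_arm:
  increments: [0.65,1,0,0,0,0.35,100,0.65,1,0,0,0,0.35,100,0.65,1,0,0,0,0.35,100,0.65,1,0,0,0,0.35,100,0.65,1,0,0,0,0.35,100]

```text
time: 0.72
position: [0.3064, -0.4754, 0.4048]
orientation: [0.962, 0.272, 0.0, 0.0]
ft_force: [-0.8, -1.2, 0.4]
finger_gap: 0.0854
```

Request:
step_arm:
  increments: [0.65,1,0,0,0,0.35,100,0.65,1,0,0,0,0.35,100,0.65,1,0,0,0,0.35,100,0.65,1,0,0,0,0.35,100,0.65,1,0,0,0,0.35,100]

```text
time: 1.35
position: [0.3712, -0.3756, 0.4047]
orientation: [0.939, 0.344, -0.0, -0.0]
ft_force: [-0.1, -0.1, 0.8]
finger_gap: 0.0855
```

Request:
step_arm:
  increments: [0.65,1,-0.3,0,0,0.35,100,0.65,1,-0.3,0,0,0.35,100,0.65,1,-0.3,0,0,0.35,100,0.65,1,-0.3,0,0,0.35,100,0.65,1,-0.3,0,0,0.35,100]

```text
time: 1.98
position: [0.4362, -0.2756, 0.3742]
orientation: [0.91, 0.415, -0.0, -0.0]
ft_force: [0.5, -0.4, -0.6]
finger_gap: 0.0853
```

Request:
step_arm:
  increments: [0.65,1,-0.3,0,0,0.35,100,0.65,1,-0.3,0,0,0.35,100,0.65,1,-0.3,0,0,0.35,100,0.65,1,-0.3,0,0,0.35,100,0.65,1,-0.3,0,0,0.35,100]

```text
time: 2.6
position: [0.5013, -0.1756, 0.3442]
orientation: [0.876, 0.483, -0.0, -0.0]
ft_force: [0.5, 0.6, 0.2]
finger_gap: 0.0852
```

```bash
python3 - <<'E'
from h import *
st(); a=snap('wrist','w1'); V,c=load('w1'); print(c,(-V[:3,:3].T@V[:3,3]).round(3),V[:3,:3].round(2).tolist())
cv2.imwrite('pics/w1v.png',cv2.resize(a[:,:,::-1],(800,600),interpolation=cv2.INTER_CUBIC))
st()
E
```

```text
t 2.6 p [ 0.5013 -0.1756  0.3442] zaxis [-1.e-04  0.e+00 -1.e+00] jawyaw -32.26 F [0.55 0.57 0.25] gap 0.0852 q [ 0.56  0.34 -0.34  1.9   0.14  0.93 -0.41]
[65.70646984690485, 254.03140078313075, 195.68383890502122] [ 0.537 -0.118  0.314] [[0.85, -0.53, 0.0], [-0.51, -0.82, 0.26], [-0.14, -0.22, -0.96]]
t 2.65 p [ 0.5025 -0.1728  0.3436] zaxis [ 0.      0.0014 -1.    ] jawyaw -31.99 F [ 1.01  5.48 -1.62] gap 0.0857 q [ 0.56  0.34 -0.34  1.9   0.14  0.93 -0.41]
```

View pics/w1v.png

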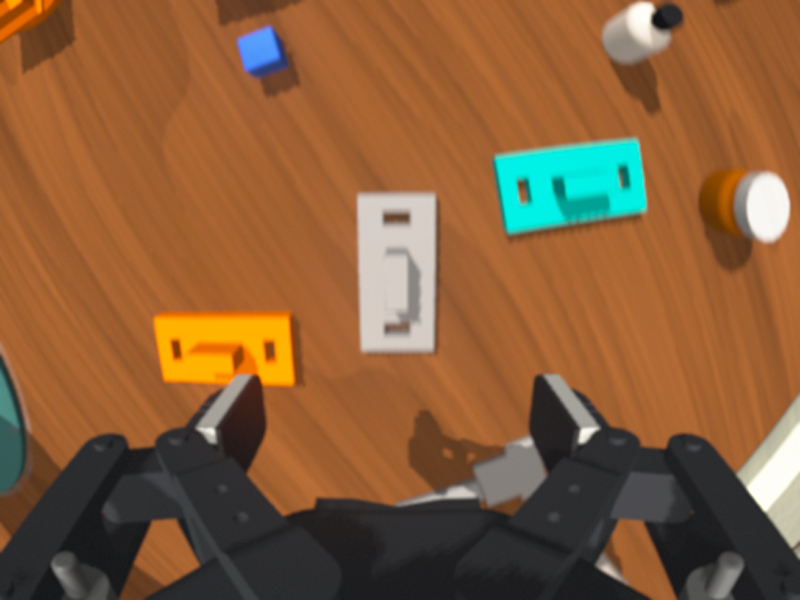

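The wrist view shows the grey lid centred at (397,273) of 800x600 px, aligned with the jaws, with the rib at (397,285). I now refine this by segmentation.

```bash
python3 - <<'E'
from h import *
k=.64
pts=[(358,193),(436,193),(437,353),(361,353)]
print(rect('w1',[((x+.5)*k-.5,(y+.5)*k-.5) for x,y in pts],.014,True))
a=cv2.imread('pics/w1.png'); h=cv2.cvtColor(a,cv2.COLOR_BGR2HSV)
m=(h[...,1]<50)&(h[...,2]>90); m[:115]=0;m[232:]=0;m[:,:220]=0;m[:,290:]=0
ys,xs=np.nonzero(cv2.morphologyEx(m.astype(np.uint8),cv2.MORPH_CLOSE,np.ones((9,9))))
P=np.array([ray('w1',u,v,.014,True)[:2]*1000 for u,v in zip(xs,ys)],np.float32)
print(cv2.minAreaRect(P),P.mean(0))
# rib top
print([ray('w1',(x+.5)*k-.5,(y+.5)*k-.5,.04,True).round(4) for x,y in[(386,249),(409,249),(409,312),(386,312)]])
st()
E
```

```text
(array([ 0.5050623 , -0.17009749], dtype=float32), np.float32(58.470398), array([0.0499, 0.1087, 0.0526, 0.1087], dtype=float32))
((504.8117980957031, -169.21006774902344), (106.13670349121094, 49.928104400634766), 58.100860595703125) [ 505.81653 -167.63907]
[array([ 0.5104, -0.148 ,  0.04  ]), array([ 0.522 , -0.1553,  0.04  ]), array([ 0.5014, -0.1883,  0.04  ]), array([ 0.4895, -0.1808,  0.04  ])]
t 2.65 p [ 0.5025 -0.1728  0.3436] zaxis [ 0.      0.0014 -1.    ] jawyaw -31.99 F [ 1.01  5.48 -1.62] gap 0.0857 q [ 0.56  0.34 -0.34  1.9   0.14  0.93 -0.41]
```

Request:
step_arm:
  increments: [0.1,0.3,-1,0,0,0,100,0,0,-1,0,0,0,100,0,0,0,0,0,0,100,0,0,0,0,0,0,100]

```text
time: 3.15
position: [0.5028, -0.1708, 0.3053]
orientation: [0.876, 0.482, 0.0, 0.0]
ft_force: [0.5, 0.8, 0.7]
finger_gap: 0.0851
```

```bash
python3 -c "
from h import *
st()"
```

```text
t 3.15 p [ 0.5028 -0.1708  0.3053] zaxis [ 5.e-04 -1.e-04 -1.e+00] jawyaw -32.36 F [0.48 0.75 0.72] gap 0.0851 q [ 0.54  0.39 -0.33  1.93  0.17  0.85 -0.44]
```

Request:
step_arm:
  increments: [0.1,0.1,-1,0,0,0.08,100,0,0,-1,0,0,0,100,0,0,-1,0,0,0,100,0,0,-1,0,0,0,100,0,0,-1,0,0,0,100]

```text
time: 3.78
position: [0.5049, -0.1691, 0.205]
orientation: [0.875, 0.485, 0.0, 0.001]
ft_force: [0.8, -0.1, 0.3]
finger_gap: 0.0857
```

Request:
step_arm:
  increments: [0,0,-0.4,0,0,0,100,0,0,-0.35,0,0,0,100,0,0,0,0,0,0,30,0,0,0,0,0,0,0,0,0,0,0,0,0,0]
  grip_force: 60

```text
time: 4.4
position: [0.5045, -0.169, 0.1901]
orientation: [0.875, 0.485, 0.0, 0.0]
ft_force: [0.0, 0.4, -0.1]
finger_gap: 0.0321
```

Request:
step_arm:
  increments: [0,0,0,0,0,0,0,0,0,0,0,0,0,0,0,0,0,0,0,0,0,0,0,0,0,0,0,0]

```text
time: 4.9
position: [0.5045, -0.1689, 0.19]
orientation: [0.875, 0.485, 0.0, 0.0]
ft_force: [-0.5, 0.2, 7.0]
finger_gap: 0.0127
```

```bash
python3 -c "
from h import *
st()"
```

```text
t 4.9 p [ 0.5045 -0.1689  0.19  ] zaxis [ 2.e-04 -2.e-04 -1.e+00] jawyaw -31.98 F [-0.54  0.15  7.04] gap 0.0127 q [ 0.49  0.58 -0.28  1.98  0.26  0.62 -0.51]
```

Request:
step_arm:
  increments: [0,0,0.3,0,0,0,0,0,0,0.7,0,0,0,0,0,0,1,0,0,0,0,0,0,1,0,0,0,0,0,0,1,0,0,0,0]

```text
time: 5.52
position: [0.5044, -0.1689, 0.2713]
orientation: [0.875, 0.485, 0.0, 0.0]
ft_force: [0.3, 0.2, -1.3]
finger_gap: 0.0126
```

Request:
step_arm:
  increments: [0,0.5,1,0,0,0.4,0,0,1,1,0,0,0.4,0,0,1,0.5,0,0,0.4,0,0,1,0,0,0,0.4,0,0,1,0,0,0,0.4,0]

```text
time: 6.15
position: [0.5042, -0.0773, 0.3192]
orientation: [0.828, 0.56, -0.0, -0.0]
ft_force: [0.4, 0.3, -1.6]
finger_gap: 0.013
```

Request:
step_arm:
  increments: [0,1,0,0,0,0.2,0,0,1,0,0,0,0,0,0,0.5,0,0,0,0,0,0,0,0,0,0,0,0,0,0,0,0,0,0,0]

```text
time: 6.78
position: [0.5044, -0.0295, 0.3195]
orientation: [0.824, 0.566, -0.0, 0.0]
ft_force: [-0.3, -0.6, -1.1]
finger_gap: 0.013
```

```bash
python3 - <<'E'
from h import *
st(); a=snap('wrist','w2')
cv2.imwrite('pics/w2v.png',cv2.resize(a[:,:,::-1],(800,600),interpolation=cv2.INTER_CUBIC))
E
```

```text
t 6.78 p [ 0.5044 -0.0295  0.3195] zaxis [-3.e-04 -2.e-04 -1.e+00] jawyaw -21.02 F [-0.3  -0.6  -1.05] gap 0.013 q [ 0.37  0.34 -0.44  1.98  0.19  0.86 -0.54]
```

View pics/w2v.png

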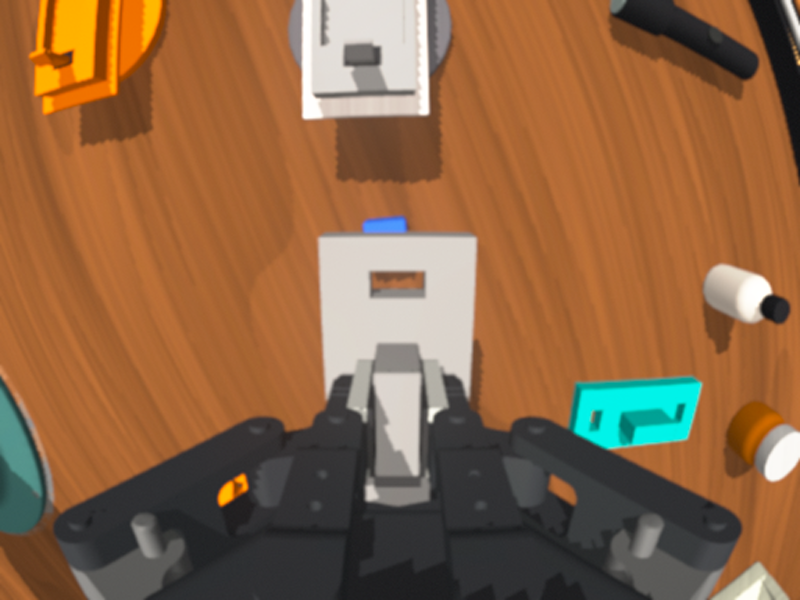

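The lid is held straight. The grey mould is only partly in view at the top, with its near hook at (362,55), so I move closer and higher.

Request:
step_arm:
  increments: [0.25,0.8,0.7,0,0,0,0,0.25,0.8,0.7,0,0,0,0,0.25,0.8,0.6,0,0,0,0,0,0,0,0,0,0,0,0,0,0,0,0,0,0]

```text
time: 7.45
position: [0.5193, 0.0189, 0.3594]
orientation: [0.824, 0.567, -0.0, -0.0]
ft_force: [0.2, -0.2, -1.7]
finger_gap: 0.0129
```

```bash
python3 - <<'E'
from h import *
st(); a=snap('wrist','w3')
b=a[:200,130:390,::-1]
cv2.imwrite('pics/w3v.png',cv2.resize(b,(780,600),interpolation=cv2.INTER_CUBIC))
E
```

```text
t 7.45 p [0.5193 0.0189 0.3594] zaxis [-5.e-04 -3.e-04 -1.e+00] jawyaw -20.98 F [ 0.19 -0.18 -1.66] gap 0.0129 q [ 0.3   0.32 -0.47  1.91  0.17  0.96 -0.61]
```

View pics/w3v.png

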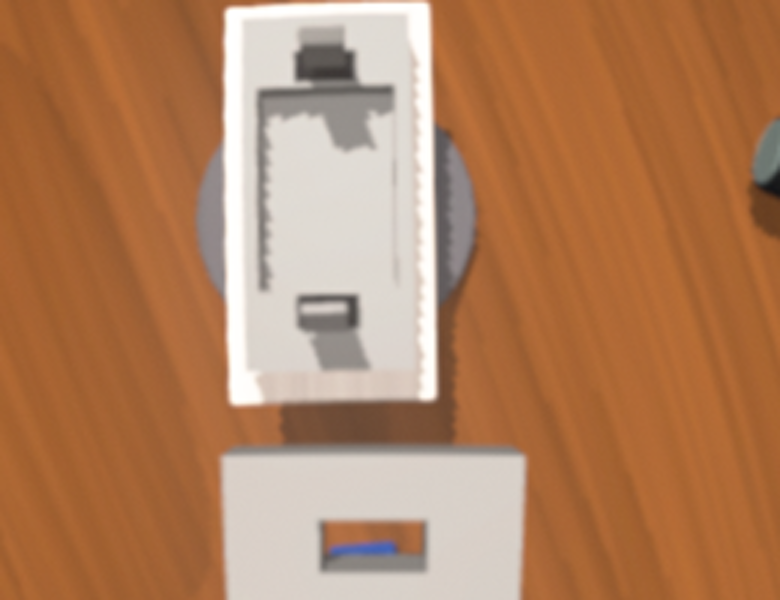

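The whole mould is visible in the crop (3x, offset 130,0). Its top corners are at about (243,13), (408,13), (417,370), (247,370), the deck corners at (226,8), (430,3), (437,402), (230,405), and the held lid's top front edge runs from (222,456) to (525,456). I fit the stand pose and the in-hand lid offset from these.

```bash
python3 - <<'E'
from h import *
from scipy.optimize import least_squares
g=lambda L:np.array([(130+(x+.5)/3-.5,(y+.5)/3-.5) for x,y in L])
mt=g([(243,13),(408,13),(417,370),(247,370)]); dk=g([(226,8),(430,3),(437,402),(230,405)])
sg=np.array([(-1,1),(1,1),(1,-1),(-1,-1)])
def W(p,L,z):
    c,s=np.cos(p[2]),np.sin(p[2]) # p[2]=yaw of local x
    return [(p[0]+c*a-s*b,p[1]+s*a+c*b,z) for a,b in L]
def fit(use):
    def res(p):
        r=[]
        if 'd' in use: r+=[proj('w3',q,True)-m for q,m in zip(W(p,sg*[.032,.065],p[4]),dk)]
        if 'm' in use: r+=[proj('w3',q,True)-m for q,m in zip(W(p,sg*[.025,.055],p[3]),mt)]
        return np.ravel(r)
    o=least_squares(res,[.547,.132,np.radians(-20.7),.06,.04],x_scale=[.01,.01,.1,.01,.01])
    print(use,o.x.round(4),np.degrees(o.x[2]).round(2),'res',o.fun.round(1))
fit('dm');fit('d');fit('m')
# in-hand lid
s=dict(p=np.array([.5193,.0189,.3594]))
zt=.3594-.190+.014; ex=np.array([np.cos(np.radians(-20.98)),np.sin(np.radians(-20.98))]);ey=np.array([-ex[1],ex[0]])
for n,uv in dict(fl=(222,456),fr=(525,456),sl_ul=(320,520),sl_ur=(427,520),sl_lr=(427,572),sl_ll=(320,572)).items():
    P=ray('w3',*g([uv])[0],zt,True)[:2]-s['p'][:2]; print(n,(P@ex).round(4),(P@ey).round(4))
E
```

```text
dm [ 0.5486  0.1328 -0.3529  0.0673  0.0512] -20.22 res [ 0.3 -0.   0.1 -0.5 -0.2 -0.6  0.3 -0.3 -0.5  1.2  0.9 -0.6 -0.2 -0.2
 -0.7  0.9]
d [ 0.5484  0.1324 -0.3532  0.06    0.0518] -20.23 res [ 0.1  0.2  0.1 -0.3 -0.3 -0.1  0.1  0.2]
m [ 0.5489  0.1332 -0.3525  0.0665  0.04  ] -20.2 res [-0.3  1.1  1.  -0.7 -0.2 -0.8 -0.5  0.4]
fl -0.0252 0.0507
fr 0.0248 0.0507
sl_ul -0.0091 0.0399
sl_ur 0.0087 0.0399
sl_lr 0.0088 0.031
sl_ll -0.0092 0.031
```

Request:
step_arm:
  increments: [0.25,0.97,0,0,0,0.15,0,0.25,0.97,0,0,0,0,0,0.25,0.97,0,0,0,0,0,0.25,0.97,0,0,0,0,0,0.25,0.97,0,0,0,0,0]

```text
time: 8.12
position: [0.5445, 0.1173, 0.3593]
orientation: [0.82, 0.572, -0.0, -0.0]
ft_force: [-0.4, -0.2, -0.9]
finger_gap: 0.0129
```

Request:
step_arm:
  increments: [0.27,0.97,0,0,0,0,0,0,0,-0.8,0,0,0,0,0,0,-0.9,0,0,0,0,0,0,-0.8,0,0,0,0,0,0,0,0,0,0,0]

```text
time: 8.75
position: [0.5495, 0.1349, 0.3081]
orientation: [0.82, 0.572, -0.001, -0.001]
ft_force: [-0.5, 0.3, -1.8]
finger_gap: 0.0127
```

```bash
python3 - <<'E'
from h import *
st(); a=snap('scene','sc1'); b=snap('wrist','w4')
c=cv2.resize(a[120:240,240:360,::-1],(400,400),interpolation=cv2.INTER_CUBIC)
d=cv2.resize(b[40:240,156:356,::-1],(400,400),interpolation=cv2.INTER_CUBIC)
cv2.imwrite('pics/v5.png',np.hstack([c,d]))
E
```

```text
t 8.75 p [0.5495 0.1349 0.3081] zaxis [-2.7e-03 -6.0e-04 -1.0e+00] jawyaw -20.26 F [-0.52  0.35 -1.75] gap 0.0127 q [ 0.08  0.47 -0.48  1.84  0.27  0.9  -0.87]
```

View pics/v5.png

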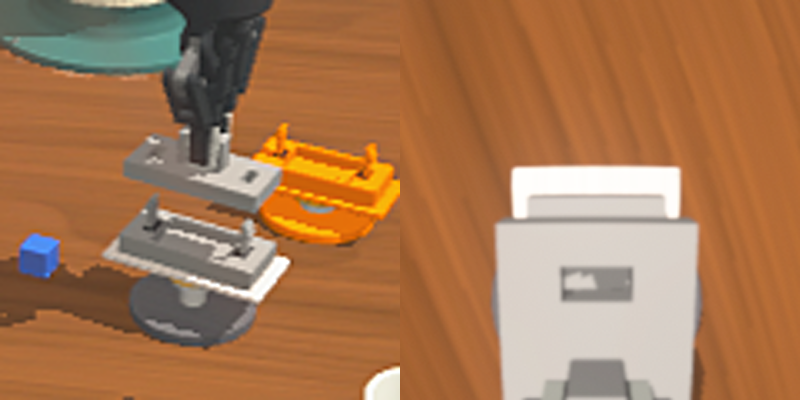

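The lid sits centred over the mould: the wrist half shows the lid, mould and deck mid-lines all near x=596. I now descend, feeling for contact.

Request:
step_arm:
  increments: [0,0,-0.6,0,0,0,0,0,0,-0.2,0,0,0,0,0,0,0,0,0,0,0]

```text
time: 9.22
position: [0.5497, 0.1355, 0.2933]
orientation: [0.82, 0.572, -0.0, -0.0]
ft_force: [0.2, -0.1, -0.2]
finger_gap: 0.0124
```

Request:
step_arm:
  increments: [0,0,-0.1,0,0,0,0,0,0,-0.1,0,0,0,0,0,0,0,0,0,0,0]

```text
time: 9.6
position: [0.5498, 0.1355, 0.2896]
orientation: [0.82, 0.572, -0.0, -0.0]
ft_force: [-0.6, -0.1, -1.5]
finger_gap: 0.013
```

Request:
step_arm:
  increments: [0,0,-0.1,0,0,0,0,0,0,-0.1,0,0,0,0,0,0,0,0,0,0,0]

```text
time: 9.98
position: [0.5498, 0.1355, 0.2855]
orientation: [0.82, 0.572, -0.0, -0.0]
ft_force: [-0.4, -0.2, -1.6]
finger_gap: 0.0128
```

Request:
step_arm:
  increments: [0,0,-0.05,0,0,0,0,0,0,-0.05,0,0,0,0,0,0,0,0,0,0,0]

```text
time: 10.35
position: [0.5498, 0.1355, 0.2836]
orientation: [0.82, 0.572, -0.0, -0.0]
ft_force: [0.4, -0.4, -0.9]
finger_gap: 0.0127
```

Request:
step_arm:
  increments: [0,0,-0.05,0,0,0,0,0,0,-0.05,0,0,0,0,0,0,0,0,0,0,0]

```text
time: 10.72
position: [0.5498, 0.1355, 0.2816]
orientation: [0.82, 0.572, -0.0, -0.0]
ft_force: [-0.2, 0.8, -1.2]
finger_gap: 0.0128
```

Request:
step_arm:
  increments: [0,0,-0.05,0,0,0,0,0,0,-0.05,0,0,0,0,0,0,0,0,0,0,0]

```text
time: 11.1
position: [0.5498, 0.1355, 0.2796]
orientation: [0.82, 0.572, -0.0, -0.0]
ft_force: [-0.2, 0.4, -0.5]
finger_gap: 0.0131
```

Request:
step_arm:
  increments: [0,0,-0.05,0,0,0,0,0,0,-0.05,0,0,0,0,0,0,0,0,0,0,0]

```text
time: 11.48
position: [0.5498, 0.1354, 0.2776]
orientation: [0.82, 0.572, -0.0, 0.0]
ft_force: [0.8, -1.2, -0.0]
finger_gap: 0.0128
```

Request:
step_arm:
  increments: [0,0,-0.05,0,0,0,0,0,0,0,0,0,0,0]

```text
time: 11.72
position: [0.5498, 0.1355, 0.2767]
orientation: [0.82, 0.572, -0.0, 0.0]
ft_force: [-0.1, -1.5, 2.3]
finger_gap: 0.0133
```

Request:
step_arm:
  increments: [0,0,-0.05,0,0,0,0,0,0,0,0,0,0,0]

```text
time: 11.98
position: [0.5499, 0.1355, 0.2757]
orientation: [0.82, 0.572, 0.0, 0.0]
ft_force: [-0.8, -1.8, 4.1]
finger_gap: 0.013
```

Request:
step_arm:
  increments: [0,-0.03,-0.05,0,0,0,0,0,0,0,0,0,0,0]

```text
time: 12.22
position: [0.55, 0.1351, 0.275]
orientation: [0.82, 0.572, 0.0, 0.0]
ft_force: [-0.1, -1.0, 7.2]
finger_gap: 0.0129
```

Request:
step_arm:
  increments: [0,0,-0.05,0,0,0,0,0,0,0,0,0,0,0]

```text
time: 12.48
position: [0.55, 0.1351, 0.2741]
orientation: [0.82, 0.572, 0.0, 0.0]
ft_force: [-0.1, -1.5, 8.0]
finger_gap: 0.0129
```

Request:
step_arm:
  increments: [0,0,-0.05,0,0,0,0,0,0,0,0,0,0,0]

```text
time: 12.72
position: [0.5499, 0.1349, 0.2726]
orientation: [0.82, 0.572, 0.0, 0.0]
ft_force: [0.8, 0.0, 2.5]
finger_gap: 0.0129
```

Request:
step_arm:
  increments: [0,0,-0.05,0,0,0,0,0,0,0,0,0,0,0]

```text
time: 12.98
position: [0.5497, 0.1349, 0.2715]
orientation: [0.82, 0.572, -0.0, -0.0]
ft_force: [1.0, -1.1, 0.5]
finger_gap: 0.0127
```

Request:
step_arm:
  increments: [0,0,-0.05,0,0,0,0,0,0,-0.05,0,0,0,0,0,0,0,0,0,0,0]

```text
time: 13.35
position: [0.5497, 0.1348, 0.2695]
orientation: [0.82, 0.572, -0.0, -0.0]
ft_force: [0.7, -0.5, 0.8]
finger_gap: 0.0131
```

Request:
step_arm:
  increments: [0,0,-0.05,0,0,0,0,0,0,-0.05,0,0,0,0,0,0,-0.05,0,0,0,0]

```text
time: 13.72
position: [0.5498, 0.1349, 0.2666]
orientation: [0.82, 0.572, -0.0, -0.0]
ft_force: [-0.9, -0.6, 3.5]
finger_gap: 0.0127
```

Request:
step_arm:
  increments: [0,0,-0.05,0,0,0,0,0,0,-0.05,0,0,0,0,0,0,-0.05,0,0,0,0]

```text
time: 14.1
position: [0.5498, 0.1349, 0.2636]
orientation: [0.82, 0.572, -0.0, -0.0]
ft_force: [-0.1, 0.1, 4.1]
finger_gap: 0.0129
```

Request:
step_arm:
  increments: [0,0,-0.05,0,0,0,0,0,0,-0.05,0,0,0,0,0,0,0,0,0,0,0]

```text
time: 14.48
position: [0.5498, 0.1348, 0.2615]
orientation: [0.82, 0.572, -0.0, -0.0]
ft_force: [0.6, -0.5, 0.4]
finger_gap: 0.0128
```

Now slow single millimetre steps through the click and down to the seat.

Request:
step_arm:
  increments: [0,0,-0.05,0,0,0,0]

```text
time: 14.6
position: [0.5498, 0.1349, 0.2607]
orientation: [0.82, 0.572, 0.0, -0.0]
ft_force: [-0.5, -1.1, 2.4]
finger_gap: 0.0131
```

Request:
step_arm:
  increments: [0,0,-0.05,0,0,0,0]

```text
time: 14.72
position: [0.5498, 0.1349, 0.2596]
orientation: [0.82, 0.572, -0.0, -0.0]
ft_force: [0.1, -0.4, -0.0]
finger_gap: 0.0127
```

Request:
step_arm:
  increments: [0,0,-0.05,0,0,0,0,0,0,0,0,0,0,0]

```text
time: 14.98
position: [0.5497, 0.1349, 0.2584]
orientation: [0.82, 0.572, -0.0, -0.0]
ft_force: [0.3, 0.5, -3.1]
finger_gap: 0.0125
```

Request:
step_arm:
  increments: [0,0,-0.025,0,0,0,0,0,0,0,0,0,0,0]

```text
time: 15.22
position: [0.5498, 0.1349, 0.2581]
orientation: [0.82, 0.572, -0.0, -0.0]
ft_force: [-0.8, 0.8, -1.6]
finger_gap: 0.0126
```

The push has vanished, which suggests the click. Now I feel for the seat.

Request:
step_arm:
  increments: [0,0,-0.025,0,0,0,0,0,0,0,0,0,0,0]

```text
time: 15.48
position: [0.5498, 0.1349, 0.2577]
orientation: [0.82, 0.572, -0.0, -0.0]
ft_force: [-1.3, -1.3, -1.2]
finger_gap: 0.0129
```

Request:
step_arm:
  increments: [0,0,-0.025,0,0,0,0,0,0,0,0,0,0,0]

```text
time: 15.72
position: [0.5498, 0.1349, 0.2571]
orientation: [0.82, 0.572, -0.0, -0.0]
ft_force: [-0.6, 0.8, -1.3]
finger_gap: 0.0127
```

Request:
step_arm:
  increments: [0,0,-0.025,0,0,0,0,0,0,0,0,0,0,0]

```text
time: 15.98
position: [0.5498, 0.1349, 0.2568]
orientation: [0.82, 0.572, 0.0, 0.0]
ft_force: [-1.4, -1.0, 4.2]
finger_gap: 0.013
```

Request:
step_arm:
  increments: [0,0,-0.02,0,0,0,0,0,0,0,0,0,0,0]

```text
time: 16.23
position: [0.5498, 0.1349, 0.2568]
orientation: [0.82, 0.572, 0.0, 0.0]
ft_force: [-3.9, -1.8, 11.4]
finger_gap: 0.013
```

Request:
step_arm:
  increments: [0,0,-0.01,0,0,0,0,0,0,0,0,0,0,0]

```text
time: 16.48
position: [0.5498, 0.135, 0.2568]
orientation: [0.82, 0.572, 0.0, 0.0]
ft_force: [-6.3, -2.4, 14.8]
finger_gap: 0.0128
```

It is seated: a steep rise at z=0.2568, about 20.7 mm below first touch. I relieve the load, open and retreat straight up.

Request:
step_arm:
  increments: [0,0,0.03,0,0,0,0,0,0,0,0,0,0,0]

```text
time: 16.73
position: [0.5498, 0.1349, 0.2568]
orientation: [0.82, 0.572, 0.0, 0.0]
ft_force: [-1.9, -0.5, 5.7]
finger_gap: 0.0126
```

Request:
step_arm:
  increments: [0,0,0,0,0,0,50,0,0,0,0,0,0,50,0,0,0,0,0,0,50,0,0,0,0,0,0,50]

```text
time: 17.23
position: [0.5498, 0.1349, 0.2566]
orientation: [0.82, 0.572, -0.0, -0.0]
ft_force: [-0.4, 0.6, -0.5]
finger_gap: 0.0427
```

Request:
step_arm:
  increments: [0,0,0.3,0,0,0,50,0,0,0.7,0,0,0,50,0,0,1,0,0,0,50,0,0,1,0,0,0,50,0,0,1,0,0,0,50]

```text
time: 17.85
position: [0.5498, 0.135, 0.3388]
orientation: [0.82, 0.572, 0.001, 0.0]
ft_force: [0.2, 0.3, 0.6]
finger_gap: 0.0426
```

Request:
step_arm:
  increments: [-0.4,-1,1,0,0,0,50,-0.4,-1,0,0,0,0,50,-0.4,-1,0,0,0,0,50,-0.4,-1,0,0,0,0,50,0,0,0,0,0,0,50]

```text
time: 18.48
position: [0.5176, 0.0537, 0.358]
orientation: [0.821, 0.571, 0.0, 0.001]
ft_force: [0.0, -0.4, 0.5]
finger_gap: 0.0425
```

```bash
python3 - <<'E'
from h import *
st(); a=snap('scene','sc2'); b=snap('wrist','w5'); snap('top','top2')
c=cv2.resize(a[150:240,250:340,::-1],(400,400),interpolation=cv2.INTER_CUBIC)
d=cv2.resize(b[0:200,156:356,::-1],(400,400),interpolation=cv2.INTER_CUBIC)
cv2.imwrite('pics/v6.png',np.hstack([c,d]))
E
```

```text
t 18.48 p [0.5176 0.0537 0.358 ] zaxis [ 1.2e-03 -7.0e-04 -1.0e+00] jawyaw -20.34 F [ 0.02 -0.43  0.52] gap 0.0425 q [ 0.25  0.32 -0.49  1.91  0.18  0.96 -0.68]
```

View pics/v6.png

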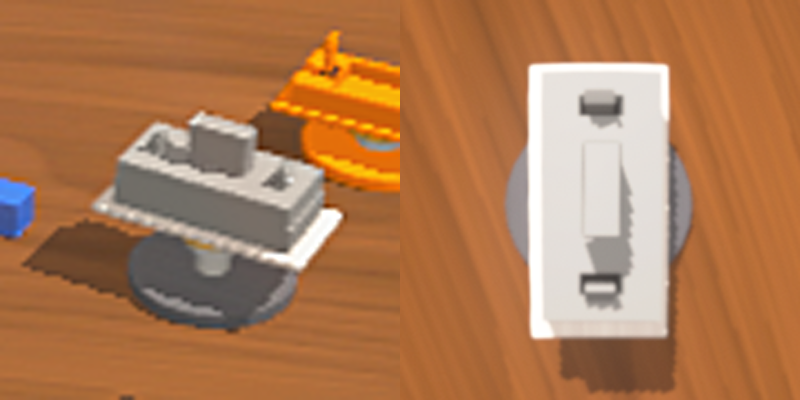

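The lid lies flat and flush on the mould, with a hook head in each slot at (601,103) and (601,286). I check that the bystanders are unmoved and hand in.

```bash
python3 - <<'E'
from h import *
a=cv2.GaussianBlur(cv2.imread('pics/top0.png'),(3,3),0);b=cv2.GaussianBlur(cv2.imread('pics/top2.png'),(3,3),0)
d=(cv2.absdiff(a,b).max(2)>40).astype(np.uint8)
n,_,s,c=cv2.connectedComponentsWithStats(d)
print([tuple(x) for x in s[1:] if x[4]>6])
print(manip.close_job())
E
```

```text
[(np.int32(203), np.int32(160), np.int32(110), np.int32(201), np.int32(10833)), (np.int32(283), np.int32(197), np.int32(229), np.int32(187), np.int32(13490)), (np.int32(242), np.int32(342), np.int32(4), np.int32(11), np.int32(27)), (np.int32(288), np.int32(349), np.int32(4), np.int32(4), np.int32(11)), (np.int32(314), np.int32(349), np.int32(31), np.int32(9), np.int32(168)), (np.int32(243), np.int32(351), np.int32(89), np.int32(33), np.int32(1600)), (np.int32(288), np.int32(374), np.int32(3), np.int32(7), np.int32(10)), (np.int32(226), np.int32(377), np.int32(12), np.int32(7), np.int32(51))]
the job is handed in; nothing more can be done
None
```

The lid is snapped onto the grey mould, I let go of it, and the arm is clear. I handed the job in at about 18.6 s; it reports no verdict.

- **Push down:** I picked up the grey lid by its rib and pushed it straight down over the hooks. First touch came at TCP z ≈ 0.2775 m. The push read about 8 N at its peak, then up to about 4 N while sliding. It vanished near 0.259 m (the click).
- **Seat:** The force rose steeply at 0.2568 m, 20.7 mm below first touch. The largest push I read was about 15 N, against the 35 N limit.
- **Last pictures:** The lid lies flat on the mould with a hook head in each slot. I did not tug the lid, so the click rests on the force pattern, the depth and the picture.
- **Peak reading:** The 8 N is at the low end of the expected 8 to 16 N. A few sliding readings were slightly under the expected 2 to 6 N.
- **Other things on the counter:** The before/after top view did not fully settle whether anything moved. The differences lie where the arm, the lid and their shadows changed. Two of these areas are large enough to take in the nearby cube, scraper and orange lid, so I could not check those separately. Elsewhere (cup, bottle, jar, dish) nothing changed, and no unexpected contact showed in the forces read.

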